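# Seat the jig pins and hold the dead-man lever

### The job

The flange plate is in the welding jig, but its two round-headed locating pins and the square plug in the middle are standing proud: press all three fully home, so that their heads sit down on the plate. Then press the sprung dead-man lever on the pedestal beside the jig down to its middle position, where it is level and its pointer lies between the two ridges of the index post, and keep it there: finish while still holding it down. Never push the lever through to its bottom stop, do not press it before the pins and plug are home, and leave the loose parts and tools around them where they are.

Things in the scene. Friction and masses are not known exactly. Their poses are not given: they have to be found in the camera images.
- jig: fixed green-painted steel jig, base 200 (jig x -82 to +118 mm) x 150 mm, with a bright steel flange plate 150 (jig x) x 110 (jig y) x 8 mm on top; origin on the table under the plate's centre; plate's top 46 mm above the table. At two diagonal corners of the plate stand the round-headed pins, at the other two dark fixed hexagon screws (21 mm across, 9 mm high) that are not to be pressed. The jig stands on either side of the table, turned up to 0.4 rad.
- pin_left (a joint): how far (m) the head of the round pin at jig x -55, y +37 mm stands above the plate: 0 = fully home, starts at 0.006 to 0.014 (upper stop 0.014). Tight fit: about 6 N moves it down, it stays where it is left, and has a hard stop at 0.
- pin_left_top (a point): centre of the top face of that pin's round steel head, 26 mm across, 10 mm thick; 56 mm above the table when home. Axes: z up; on the jig it slides straight up and down without turning and does not spring back.
- pin_right (a joint): the same for the round pin at jig x +55, y -37 mm
- pin_right_top (a point): centre of the top face of that pin's head, same size; 56 mm above the table when home. Axes: z up; on the jig it slides straight up and down without turning and does not spring back.
- plug (a joint): the same for the square plug at the jig's centre (about 7 N moves it); 0 = fully home, starts at 0.006 to 0.014
- plug_top (a point): centre of the flat top of the square aluminium plug, head 56 x 56 x 10 mm; 56 mm above the table when home. Axes: z up; on the jig it slides straight up and down without turning and does not spring back.
- pedestal: fixed pedestal of the dead-man lever, steel foot 200 x 112 mm, turned up to 0.4 rad, on the other side of the table from the jig; origin on the table; the lever's hinge line runs along pedestal y, 78 mm above the table at pedestal x +55 mm, and the lever reaches to pedestal -x. The index post stands at pedestal x -86, y +54 mm, 106 mm high, with two ridges 29 mm apart, midway at hinge height.
- deadman (a joint): angle (rad) by which the dead-man lever is pressed down: 0 = released (it slopes up by 0.2 rad from the hinge), 0.2 = level, the middle position; 0.42 = bottom stop. Within 0.13 to 0.27 the pointer is between the ridges. A spring pushes it back up: about 5 N on the pad starts it, about 10 N holds it level, 15 N near the bottom.
- lever_pad (a point): centre of the top face of the lever's black rubber pad, 50 x 46 mm, 115 mm from the hinge line; about 112 mm above the table when released, 89 mm when level. Its frame has the pedestal's axes when released and turns with the lever.
- collar: small loose steel shaft collar, 24 mm across, 10 mm high, lying on the far ledge of the jig's base; origin under its centre
- flange: bystander: loose steel flange plate 120 x 100 x 8 mm with a square window, lying flat beyond the middle; origin under its centre
- paste_tin: bystander: squat grey tin, 60 mm across, 45 mm high, near the robot; origin under its centre
- bolt: bystander: hexagon bolt standing on its head, 34 mm across, 57 mm high; origin under its centre
- hammer: bystander: hammer lying on the right side of the table; origin on its underside
- wrench: bystander: steel wrench lying on the left side of the table; origin on its underside
Things that resemble listed ones, but are neither listed nor needed, are in the scene too. Of the things like the jig, leave any that is red; of the rest the smaller one is meant.

How it is judged:
By the outcome, as a careful person would: the job done as asked, in the order asked, and still so for the second after the job is handed in, while the arm keeps its last pose, push and grip.
It also fails if it takes over 58 s, if anything falls off the work surface, if the arm or the gripper's body presses on something with over 40 N, if the wrist force passes 120 N, or if a joint passes its speed limit or range.

### The arm

A 6-joint arm with a two-finger parallel gripper is mounted at the origin on the work surface. World frame = base frame: x ahead of the robot, y to its left, z up, the work surface at z = 0. Lengths are in m, angles in degrees, forces in N, time in s.
With the tool pointing down it reaches from about 0.275 to 0.725 m from the base axis. Payload 15.9 kg.
Tool frame: the origin (TCP) lies on the centre line of the jaws, within the pads' length; the fingertips stand 19 mm ahead of it and the grasp point (between the pads) is the TCP; z points along the fingers, y is the direction in which the jaws open and shut (so a half turn about z gives the same grasp; the last joint's range is limited). The gripper opens to 85 mm and grips with 20 to 120 N. Pads are 22 mm wide; open, the fingers measure 114 mm over their backs; the gripper's body (76 mm by 85 mm) begins 54 mm behind the grasp point. The pads swing forward as they close: fully open they stand 13 mm farther back than shut.
Start: joints at [66.349, 12.198, -1.971, 75.831, 0, 90], TCP at [0.201, 0.458, 0.22] pointing down, gripper open.
Joint ranges: [-170.91, 170.91], [-42.67, 98.43], [-65.05, 77.54], [-120.47, 116.71], [-90, 82.35], [-180, 180]. Speed limits (degrees/s): [108.29, 108.29, 136.94, 147.25, 180, 180].

### API

Orientations are given as [roll, pitch, yaw] about the fixed x, y, z axes, in that order (R = Rz(yaw) Ry(pitch) Rx(roll)).
In Python, from plant import ctrl, cams, order gives the robot as it stands.
- The arm moves only by the tool apply_moves, never from a script. Its arguments are lists of equal length, an entry for each row: "fingers": the finger opening in m, from 0 to 0.0854; "travel": the shift along the tool's x, y, z in m, a list of three; "turn": the turn about the tool's z in degrees. In form: {"fingers": [fingers, ...], "travel": [[tx, ty, tz], ...], "turn": [turn, ...]}. A call has exactly 5 rows; each row is the pose to reach, as a shift and turn from the pose measured when the call began, along the tool's axes at that moment; what a row does not reach only later rows make up. A row lasts 1/8 s, in which the tool goes at most 62.5 mm and 10.7 degrees, less where a joint would pass 70% of its speed; a pose out of reach is approached as far as the arm can. A call with a gripper value outside its range is refused whole. The fingers move at their own pace and stop on an object; "grip_force" is the grip in N (left out, the last holds). Time passes only in rows, so rows that repeat a pose let the fingers close, or fill a call up. It gives the time, the measured TCP pose, the force and the opening at its end, in the units of the state.
- ctrl.read_state(): the state, without advancing time (a new reading comes with each control period).
- cams.camera(name): name is "scene" or "top" or "wrist"; returns the picture (400x640x3 uint8, red, green, blue); there is no depth.
- cams.camera_model(name): a dict with "mtx" (3x3 intrinsics, pixels), "eye" and "rotation" of the camera in the world. Camera axes: x right, y down, z forward; pixel columns grow to the right and rows downward; lengths in m; the calibration is good to about 2 mm. The wrist camera is an equidistant fisheye: a pixel r from the principal point sees the ray r / f radians off the axis. A picture is of the moment at which its call begins: read the wrist's pose just before it. camera_model takes no time and is no camera call; for the wrist camera it gives the pose at the moment of the call.
- order.finish_job(): hands the job in, once; it reports no verdict.
The state is a dict: "time_s": time; "joint_positions": joint angles; "qvel": joint speeds; "joint_efforts": joint torques, N m; "eef_pos": TCP position; "orientation": TCP orientation; "wrist_force": force on the tool from outside, world axes, zero at the start; "wrist_torque": the same for the moment, N m; "width": finger opening in m.
Only numpy, scipy, OpenCV 4.12 (cv2) and the standard library are available. Lean on these libraries where they do the work, as an engineer would, in place of code of your own. Each camera call takes 0.05 s, during which the arm holds its last target.

## Working session

There is one attempt and no reset: what is moved stays moved. The work goes in short steps, Python scripts to look and compute and a tool call to move; the robot and the scene stay as the last step left them, time stands still between calls to the robot, and variables do not carry over. Pictures are saved under pics/ and viewed, and the job is handed in when it is done.

Besides the shell and the picture viewer there is one more tool, called after "Request:" as a command line: name --pt "numbers of a row" for each row, then --argument value for the rest. apply_moves: Moves the arm, as the interface text tells. Its arguments: {"type":"object","properties":{"fingers":{"type":"array","items":{"type":"number"}},"travel":{"type":"array","items":{"type":"array","items":{"type":"number"}}},"turn":{"type":"array","items":{"type":"number"}},"grip_force":{"type":"number"}},"required":["fingers","travel","turn"]}

```bash
mkdir -p pics; python3 - <<'E'
from plant import ctrl,cams,order
import cv2
s=ctrl.read_state(); print(s)
for n in ["scene","top","wrist"]:
    m=cams.camera_model(n); print(n,m)
    im=cams.camera(n); cv2.imwrite(f"pics/{n}0.png",im[:,:,::-1])
E
```

```text
{'time_s': 0.0, 'joint_positions': array([ 6.63483330e+01,  1.22240968e+01, -2.00980358e+00,  7.58323478e+01,
        6.32150963e-04,  9.00031658e+01]), 'qvel': array([ 0.0047181 , -0.03081264, -0.03844732,  0.00787558,  0.01951571,
       -0.02604179]), 'joint_efforts': array([-5.10699974e-03, -6.86148477e+01,  4.87118590e+01,  1.75654166e-02,
       -2.09260829e-04, -2.36454900e-05]), 'eef_pos': array([0.20043407, 0.4576591 , 0.21961151]), 'orientation': array([-1.79933752e+02, -6.28490121e-04,  1.56345167e+02]), 'wrist_force': array([ 0.225873  , -0.20366211, -0.22896724]), 'wrist_torque': array([ 0.03677392, -0.03458788,  0.00387724]), 'width': 0.08515563495321153}
scene {'mtx': array([[365.39442065,   0.        , 322.48219833],
       [  0.        , 365.39442065, 201.68316668],
       [  0.        ,   0.        ,   1.        ]]), 'eye': array([1.25740652, 0.4819684 , 0.91369126]), 'rotation': array([-130.34089247,   -0.23101763,  127.37742675])}
top {'mtx': array([[448.82973939,   0.        , 318.3827956 ],
       [  0.        , 448.82973939, 196.59931823],
       [  0.        ,   0.        ,   1.        ]]), 'eye': array([ 0.32797619, -0.10706167,  1.66772468]), 'rotation': array([-174.33621668,   -0.98540392,  -89.07922921])}
wrist {'mtx': array([[309.70691629,   0.        , 325.02640639],
       [  0.        , 309.70691629, 201.29562183],
       [  0.        ,   0.        ,   1.        ]]), 'eye': array([0.12421289, 0.49119643, 0.37376643]), 'rotation': array([1.61250273e+02, 2.17107146e-02, 6.63248596e+01])}
```

View pics/top0.png

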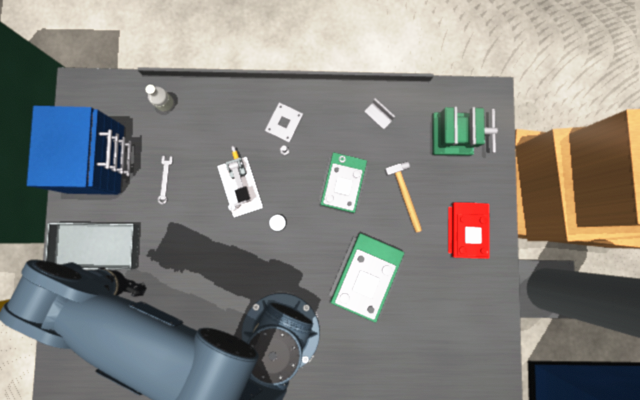

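View pics/scene0.png

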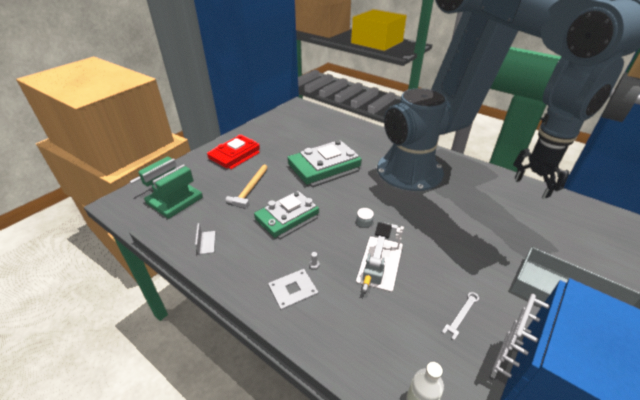

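View pics/wrist0.png

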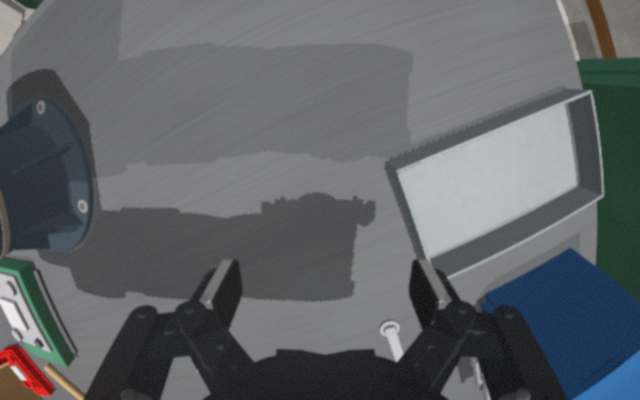

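The jig candidates in the top view are the small green one at (343,183), a larger green one at (367,277) and a red one at (470,230). The smaller green one fits, and it also carries the collar on its ledge. I'll confirm it in an enlarged crop, together with the pedestal at (240,187).

```bash
cat > h.py <<'E'
import numpy as np, cv2
from scipy.spatial.transform import Rotation as Ro
def ray(m,uv,fish=False):
    K=m['mtx']; uv=np.atleast_2d(uv).astype(float)
    d=np.c_[(uv[:,0]-K[0,2])/K[0,0],(uv[:,1]-K[1,2])/K[1,1],np.ones(len(uv))]
    if fish:
        r=np.hypot(d[:,0],d[:,1]); k=np.where(r>1e-9,np.sin(r)/np.maximum(r,1e-9),1)
        d=np.c_[d[:,0]*k,d[:,1]*k,np.cos(r)]
    d/=np.linalg.norm(d,axis=1)[:,None]
    return m['eye'],Ro.from_euler('xyz',m['rotation'],degrees=True).apply(d)
def plane(m,uv,z,fish=False):
    e,d=ray(m,uv,fish); return e+d*((z-e[2])/d[:,2])[:,None]
def proj(m,P,fish=False):
    p=Ro.from_euler('xyz',m['rotation'],degrees=True).inv().apply(np.atleast_2d(P)-m['eye'])
    K=m['mtx']
    if fish:
        r=np.hypot(p[:,0],p[:,1]); k=np.arctan2(r,p[:,2])/np.maximum(r,1e-9)
        x,y=p[:,0]*k,p[:,1]*k
    else: x,y=p[:,0]/p[:,2],p[:,1]/p[:,2]
    return np.c_[x*K[0,0]+K[0,2],y*K[1,1]+K[1,2]]
def tri(rs):
    A=np.zeros((3,3));b=np.zeros(3)
    for e,d in rs:
        M=np.eye(3)-np.outer(d,d);A+=M;b+=M@e
    x=np.linalg.solve(A,b)
    return x,[np.linalg.norm((np.eye(3)-np.outer(d,d))@(x-e)) for e,d in rs]
E
python3 - <<'E'
import cv2,numpy as np
t=cv2.imread('pics/top0.png');s=cv2.imread('pics/scene0.png')
a=cv2.resize(t[140:225,205:380],None,fx=4.5,fy=4.5,interpolation=cv2.INTER_CUBIC)
cv2.imwrite('pics/crop_top.png',a)
cv2.imwrite('pics/crop_s.png',cv2.resize(s[130:300,240:420],None,fx=3.5,fy=3.5,interpolation=cv2.INTER_CUBIC))
from plant import cams
from h import *
m=cams.camera_model('top')
for n,p in dict(jig=(343,183),big=(367,277),ped=(240,187),base=(270,350)).items(): print(n,plane(m,p,0.05)[0].round(3))
E
```

```text
jig [ 0.54  -0.221  0.05 ]
big [ 0.204 -0.31   0.05 ]
ped [0.519 0.152 0.05 ]
base [-0.053  0.028  0.05 ]
```

View pics/crop_top.png

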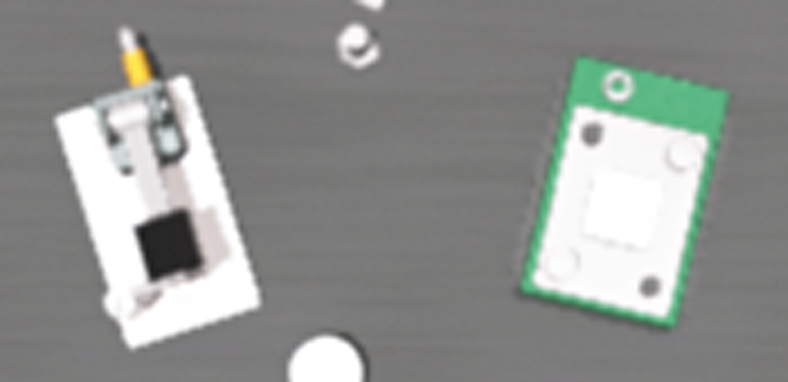

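View pics/crop_s.png

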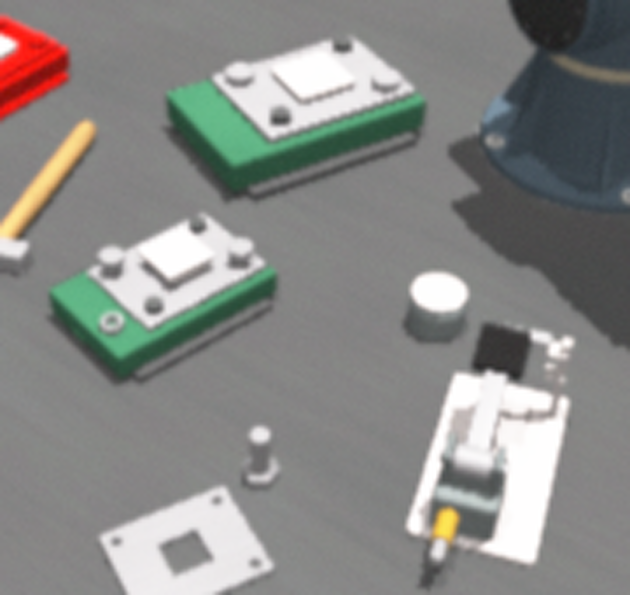

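Confirmed: the small green jig is the one meant. The round pins are at crop (562,262) and (685,155), the plug at (625,207), the dark hexagon screws at the other two corners, and the collar on the far ledge. I'll move over the pedestal first to measure it, since it's on the way.

Request:
apply_moves --fingers '[0.085,0.085,0.085,0.085,0.085]' --pt "-0.055 -0.023 0" --pt "-0.11 -0.046 0" --pt "-0.165 -0.069 0" --pt "-0.22 -0.092 0" --pt "-0.275 -0.114 0" --turn '[6,12,18,24,30]'

```text
time_s: 0.78
eef_pos: [0.4076, 0.2413, 0.2198]
orientation: [-180.0, 0.0, 126.2]
wrist_force: [0.6, 0.1, -0.1]
width: 0.0852
```

Request:
apply_moves --fingers '[0.085,0.085,0.085,0.085,0.085]' --pt "-0.055 0.007 0" --pt "-0.11 0.014 0" --pt "-0.16 0.021 0" --pt "-0.175 0.024 0" --pt "-0.175 0.024 0" --turn '[6,12,18,18,18]'

```text
time_s: 1.4
eef_pos: [0.5304, 0.1138, 0.2194]
orientation: [-179.9, 0.0, 108.1]
wrist_force: [-0.6, 0.1, 0.2]
width: 0.0849
```

```bash
python3 - <<'E'
from plant import ctrl,cams
import cv2,pickle
s=ctrl.read_state(); print(s['eef_pos'],s['orientation'],abs(s['qvel']).max())
m=cams.camera_model('wrist'); im=cams.camera('wrist'); cv2.imwrite('pics/w1.png',im[:,:,::-1])
pickle.dump(m,open('w1.pkl','wb')); print(m['eye'])
E
```

```text
[0.53037664 0.11383506 0.21942899] [-1.79925150e+02  1.71314378e-02  1.08134580e+02] 1.9717764838247243
[0.5043668  0.19277085 0.37350258]
```

View pics/w1.png

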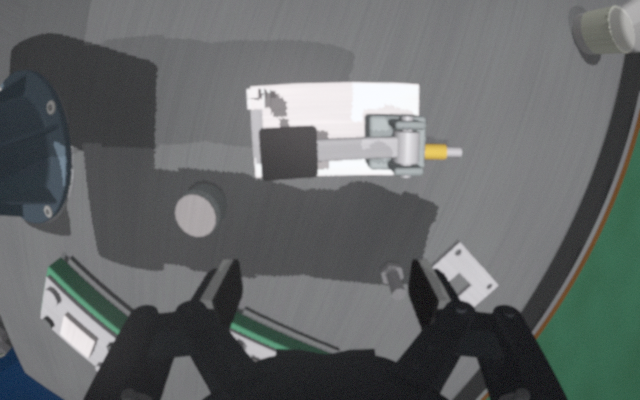

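The wrist view shows the black pad at about (290,154), the lever arm running right to the hinge at (405,142), and the index post at (255,105). The foot spans (247..420, 83..178). Next I'll take a second view from a shifted position.

Request:
apply_moves --fingers '[0.085,0.085,0.085,0.085,0.085]' --pt "-0.05 -0.01 0" --pt "-0.09 -0.02 0" --pt "-0.1 -0.03 0" --pt "-0.1 -0.03 0" --pt "-0.1 -0.03 0" --turn '[0,0,0,0,0]'

```text
time_s: 2.08
eef_pos: [0.5324, 0.0116, 0.2199]
orientation: [-180.0, -0.0, 108.3]
wrist_force: [0.2, -0.4, 0.4]
width: 0.0852
```

```bash
cat > shot.py <<'E'
import sys,cv2,pickle
from plant import ctrl,cams
n=sys.argv[1]
s=ctrl.read_state(); print(s['time_s'],s['eef_pos'].round(4),s['orientation'].round(2),'v',abs(s['qvel']).max().round(2),'F',s['wrist_force'].round(1))
m=cams.camera_model('wrist'); im=cams.camera('wrist'); cv2.imwrite(f'pics/{n}.png',im[:,:,::-1])
pickle.dump(m,open(f'{n}.pkl','wb'))
E
python3 shot.py w2
python3 - <<'E'
import cv2,numpy as np
for n,(x0,x1,y0,y1) in dict(w1=(240,480,70,200),w2=(240,560,10,170)).items():
    a=cv2.imread(f'pics/{n}.png')
    if n=='w1': a=a[y0:y1,x0:x1]; a=cv2.resize(a,None,fx=3.3,fy=3.3,interpolation=cv2.INTER_CUBIC)
    cv2.imwrite(f'pics/{n}c.png',a)
E
```

```text
2.075 [0.5324 0.0116 0.2199] [-179.96   -0.    108.28] v 0.37 F [ 0.2 -0.4  0.4]
```

View pics/w1c.png

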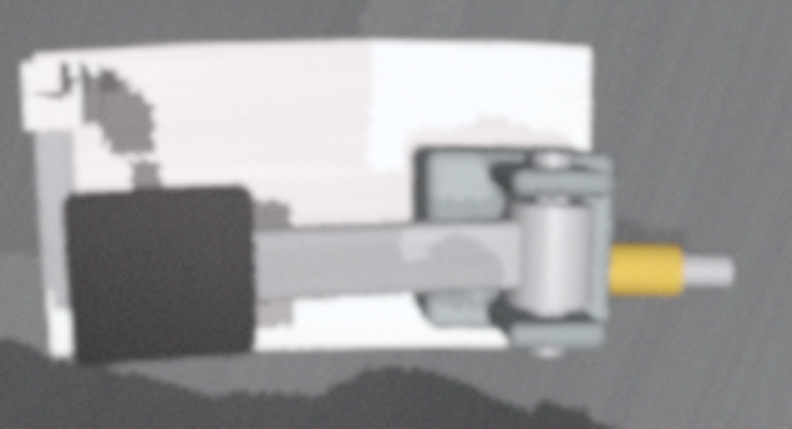

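View pics/w2c.png

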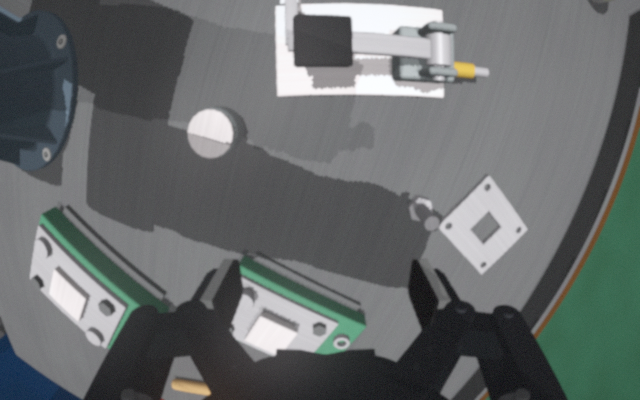

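The second view shows the pad at (323,41), hinge at (440,45) and jig at (300,320). Now I'll triangulate the pad.

```bash
python3 - <<'E'
import cv2,numpy as np,pickle
from h import *
from plant import cams
V=[]
for n,box,f in [('w1',(255,325,120,186),1),('w2',(285,360,8,74),1),('top0',(228,258,180,206),0)]:
    im=cv2.imread(f'pics/{n}.png'); x0,x1,y0,y1=box
    g=im[y0:y1,x0:x1].max(2); 
    k=(g<70).astype(np.uint8)
    nl,l,st,c=cv2.connectedComponentsWithStats(k,connectivity=4); i=1+st[1:,4].argmax()
    cn=cv2.findContours((l==i).astype(np.uint8),cv2.RETR_EXTERNAL,cv2.CHAIN_APPROX_NONE)[0][0]
    r=cv2.minAreaRect(cn); print(n,c[i]+[x0,y0],st[i],r[1:],np.array(r[0])+[x0,y0])
    m=pickle.load(open(n+'.pkl','rb')) if f else cams.camera_model('top')
    uv=np.array(r[0])+[x0,y0]
    e,d=ray(m,uv,f); V.append((e,d[0]))
    q=cv2.boxPoints(r)+[x0,y0]; P=plane(m,q,.112,f); print(P[:,:2].round(4).tolist(), [np.linalg.norm(P[j]-P[j-1]).round(4) for j in range(4)])
print(tri(V)); print(tri(V[:2]));
# hinge yaw
m1=pickle.load(open('w1.pkl','rb'));m2=pickle.load(open('w2.pkl','rb'))
# hinge barrel centres
a=np.array([548,258])/3.3+[240,70]; b=np.array([440,45])
H=tri([(m1['eye'],ray(m1,a,1)[1][0]),(m2['eye'],ray(m2,b,1)[1][0])]); print('hinge barrel',H)
P=tri(V)[0]; d=H[0]-P; print('yaw',np.degrees(np.arctan2(d[1],d[0])),np.linalg.norm(d[:2]))
E
```

```text
w1 [269.65486726 173.61946903] [  9  46  14  14 113] ((13.0, 13.0), 0.0) [270.5 172.5]
[[0.474, 0.1113], [0.4709, 0.1227], [0.4819, 0.1261], [0.4851, 0.1149]] [np.float64(0.0117), np.float64(0.0118), np.float64(0.0116), np.float64(0.0117)]
w2 [340.34393064  44.24132948] [ 39  10  28  48 692] ((47.0, 27.0), 90.0) [337.5  41.5]
[[0.4829, 0.1576], [0.504, 0.1649], [0.517, 0.1256], [0.4959, 0.1183]] [np.float64(0.0413), np.float64(0.0224), np.float64(0.0414), np.float64(0.0223)]
top0 [242.04444444 194.04444444] [  8   7  13  15 135] ((12.362448692321777, 11.126204490661621), 74.05460357666016) [241.93396187 194.01886749]
[[0.502, 0.1594], [0.5134, 0.1227], [0.472, 0.1096], [0.4607, 0.1463]] [np.float64(0.0433), np.float64(0.0385), np.float64(0.0434), np.float64(0.0384)]
(array([0.48869756, 0.13070598, 0.15249833]), [np.float64(0.006572708407410049), np.float64(0.01255681070203006), np.float64(0.006286808094736896)])
(array([0.49233146, 0.13247068, 0.16502812]), [np.float64(0.009052284540934097), np.float64(0.009052284540934048)])
hinge barrel (array([0.5870516 , 0.17583198, 0.09976756]), [np.float64(0.00011517618338064197), np.float64(0.0001151761833805017)])
yaw 24.646224125271665 0.10821216668525298
```

```bash
python3 - <<'E'
import cv2,numpy as np,pickle
from h import *
from plant import cams
V=[]
for n,box,f in [('w1',(255,325,120,186),1),('w2',(285,360,8,74),1),('top0',(228,258,180,206),0)]:
    im=cv2.imread(f'pics/{n}.png'); x0,x1,y0,y1=box
    g=cv2.GaussianBlur(im,(0,0),1)[y0:y1,x0:x1].max(2) if f else im[y0:y1,x0:x1].max(2)
    print(np.percentile(g,[5,25,50,75]))
    for T in (76,82,88):
        k=(g<T).astype(np.uint8)
        if f: k=cv2.morphologyEx(k,cv2.MORPH_OPEN,np.ones((7,7)))
        nl,l,st,c=cv2.connectedComponentsWithStats(k,connectivity=4)
        if nl<2: continue
        i=1+st[1:,4].argmax()
        cn=cv2.findContours((l==i).astype(np.uint8),cv2.RETR_EXTERNAL,cv2.CHAIN_APPROX_NONE)[0][0]
        r=cv2.minAreaRect(cn); uv=np.array(r[0])+[x0,y0]
        m=pickle.load(open(n+'.pkl','rb')) if f else cams.camera_model('top')
        q=cv2.boxPoints(r)+[x0,y0]; P=plane(m,q,.112,f)
        print(n,T,uv,(c[i]+[x0,y0]).round(1),st[i],np.round(r[1],1),[np.linalg.norm(P[j]-P[j-1]).round(4) for j in range(4)],[np.degrees(np.arctan2(*(P[j]-P[j-1])[[1,0]])).round(1) for j in range(4)])
E
```

```text
[ 70.  77.  86. 148.]
w1 76 [286.5 165.5] [282. 167.] [  8  32  48  28 866] [27. 47.] [np.float64(0.0242), np.float64(0.0408), np.float64(0.0239), np.float64(0.0417)] [np.float64(105.2), np.float64(17.4), np.float64(-72.6), np.float64(-162.2)]
w1 82 [288.10651398 155.54437637] [284.8 159.6] [   7   14   53   47 1771] [46.4 51.5] [np.float64(0.0412), np.float64(0.0441), np.float64(0.0405), np.float64(0.0456)] [np.float64(109.4), np.float64(21.0), np.float64(-68.5), np.float64(-158.2)]
w1 88 [288.27586365 155.1896553 ] [287.3 154.7] [   7   10   54   53 2454] [51.4 53. ] [np.float64(0.0456), np.float64(0.0454), np.float64(0.0448), np.float64(0.0471)] [np.float64(108.8), np.float64(20.4), np.float64(-69.0), np.float64(-158.7)]
[ 67.  71.  77. 195.]
w2 76 [323.5  41.5] [326.2  41.6] [  12   10   54   48 2164] [47. 53.] [np.float64(0.0414), np.float64(0.0439), np.float64(0.0414), np.float64(0.0438)] [np.float64(108.3), np.float64(18.1), np.float64(-71.8), np.float64(-161.8)]
w2 82 [322.99999619  40.99999619] [322.6  41.4] [  11    9   55   49 2585] [54. 48.] [np.float64(0.0446), np.float6
[... 411 characters left out ...]
4.00000191] [242.1 194. ] [  8   7  13  15 140] [12.6 11.2] [np.float64(0.0442), np.float64(0.0386), np.float64(0.0442), np.float64(0.0385)] [np.float64(15.8), np.float64(-74.7), np.float64(-164.3), np.float64(105.2)]
top0 82 [241.85294151 193.91176414] [242.  194.1] [  8   7  13  15 144] [12.9 11.4] [np.float64(0.045), np.float64(0.0394), np.float64(0.0451), np.float64(0.0393)] [np.float64(15.8), np.float64(-74.7), np.float64(-164.3), np.float64(105.2)]
top0 88 [242.06603622 193.98113251] [242.1 194.1] [  8   7  14  15 147] [12.9 11.7] [np.float64(0.0452), np.float64(0.0404), np.float64(0.0453), np.float64(0.0403)] [np.float64(17.7), np.float64(-72.8), np.float64(-162.4), np.float64(107.1)]
```

```bash
python3 - <<'E'
import numpy as np,pickle
from h import *
from plant import cams
m1=pickle.load(open('w1.pkl','rb'));m2=pickle.load(open('w2.pkl','rb'));mt=cams.camera_model('top')
V=[(m['eye'],ray(m,u,f)[1][0]) for m,u,f in ((m1,(288.7,154),1),(m2,(322.6,41.2),1),(mt,(242.05,194),0))]
print(tri(V),tri(V[:2]))
P=tri(V)[0]
for m,u,f in ((m1,(288.7,154),1),(m2,(322.6,41.2),1),(mt,(242.05,194),0)): print(plane(m,u,.112,f))
E
```

```text
(array([0.48797666, 0.13738554, 0.10308372]), [np.float64(0.0002698538778639729), np.float64(0.0017719099589496396), np.float64(0.001881707271611484)]) (array([0.48822922, 0.13839799, 0.10736919]), [np.float64(0.00023458789364113258), np.float64(0.00023458789364120996)])
[[0.48874088 0.13935208 0.112     ]]
[[0.48830934 0.13756146 0.112     ]]
[[0.48705865 0.13409934 0.112     ]]
```

Request:
apply_moves --fingers '[0.085,0.085,0.085,0.085,0.085]' --pt "-0.055 -0.02 0" --pt "-0.11 -0.04 0" --pt "-0.165 -0.06 0" --pt "-0.22 -0.08 0" --pt "-0.254 -0.092 0" --turn '[7,14,21,28,33]'

```text
time_s: 2.75
eef_pos: [0.5249, -0.2601, 0.2197]
orientation: [-180.0, 0.0, 75.1]
wrist_force: [0.7, 1.3, -0.5]
width: 0.0853
```

```bash
python3 shot.py w3
```

```text
2.75 [ 0.5249 -0.2601  0.2197] [-1.7995e+02  3.0000e-02  7.5070e+01] v 24.73 F [ 0.7  1.3 -0.5]
```

View pics/w3.png

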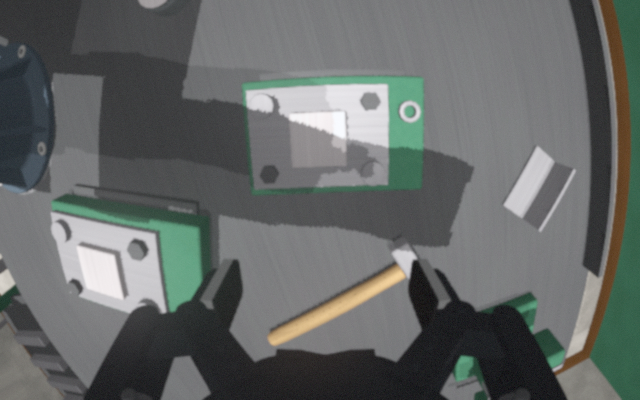

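The small green jig is centred. Pins are at about (264,103) and (368,168), plug at (319,139), collar at (409,111) and screws at (370,101) and (269,174). The arm was still settling for that shot, so I'll take two steady ones.

Request:
apply_moves --fingers '[0.085,0.085,0.085,0.085,0.085]' --pt "0.02 0.005 0.02" --pt "0.04 0.01 0.035" --pt "0.045 0.01 0.04" --pt "0.045 0.01 0.04" --pt "0.045 0.01 0.04" --turn '[0,0,0,0,0]'

```text
time_s: 3.42
eef_pos: [0.5462, -0.2224, 0.1799]
orientation: [-180.0, 0.1, 74.8]
wrist_force: [-0.2, 0.1, 0.2]
width: 0.085
```

```bash
python3 shot.py w4
```

```text
3.425 [ 0.5462 -0.2224  0.1799] [-1.7999e+02  1.1000e-01  7.4750e+01] v 0.41 F [-0.2  0.1  0.2]
```

Request:
apply_moves --fingers '[0.04,0.0,0.0,0.0,0.0]' --pt "-0.05 -0.01 0" --pt "-0.1 -0.02 0" --pt "-0.11 -0.02 0" --pt "-0.11 -0.02 0" --pt "-0.11 -0.02 0" --turn '[0,0,0,0,0]'

```text
time_s: 4.1
eef_pos: [0.4984, -0.3227, 0.1802]
orientation: [180.0, 0.1, 74.8]
wrist_force: [-0.2, 0.5, -1.2]
width: 0.0001
```

```bash
python3 shot.py w5; python3 - <<'E'
import cv2
a=cv2.imread('pics/w4.png');b=cv2.imread('pics/w5.png')
cv2.imwrite('pics/w4c.png',a[60:360,150:500].repeat(2,0).repeat(2,1))
E
```

```text
4.1 [ 0.4984 -0.3227  0.1802] [1.7999e+02 1.0000e-01 7.4770e+01] v 0.5 F [-0.2  0.5 -1.2]
```

View pics/w4c.png

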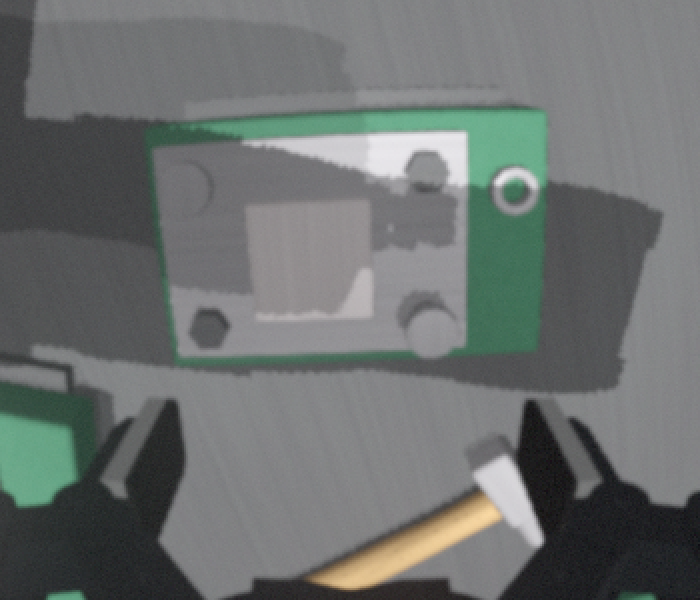

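View pics/w5.png

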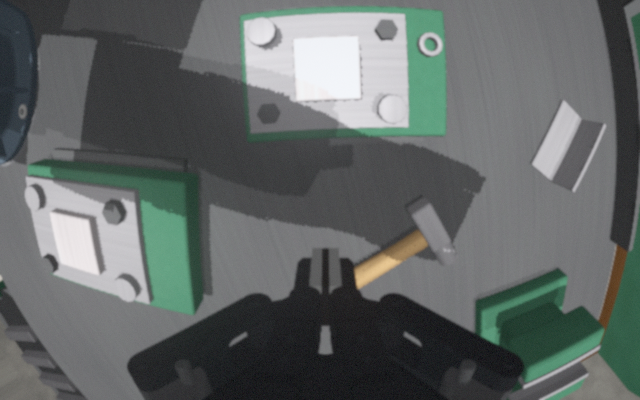

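```bash
python3 - <<'E'
import cv2
a=cv2.imread('pics/w4.png');b=cv2.imread('pics/w5.png')
cl=lambda x:cv2.resize(x,None,fx=4,fy=4,interpolation=cv2.INTER_CUBIC)
cv2.imwrite('pics/w4d.png',cl(cv2.convertScaleAbs(a[112:252,215:415],alpha=1.2)))
cv2.imwrite('pics/w5d.png',cl(b[0:145,240:440]))
E
```

```text
(no output)
```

View pics/w4d.png

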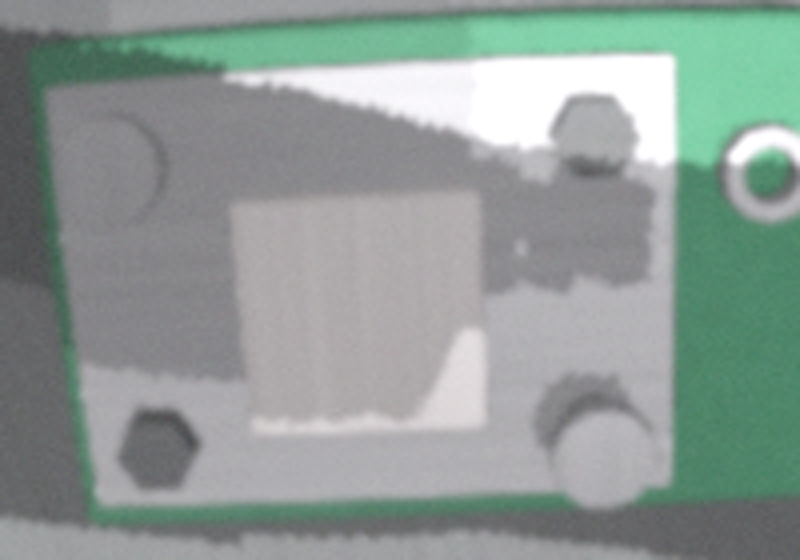

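View pics/w5d.png

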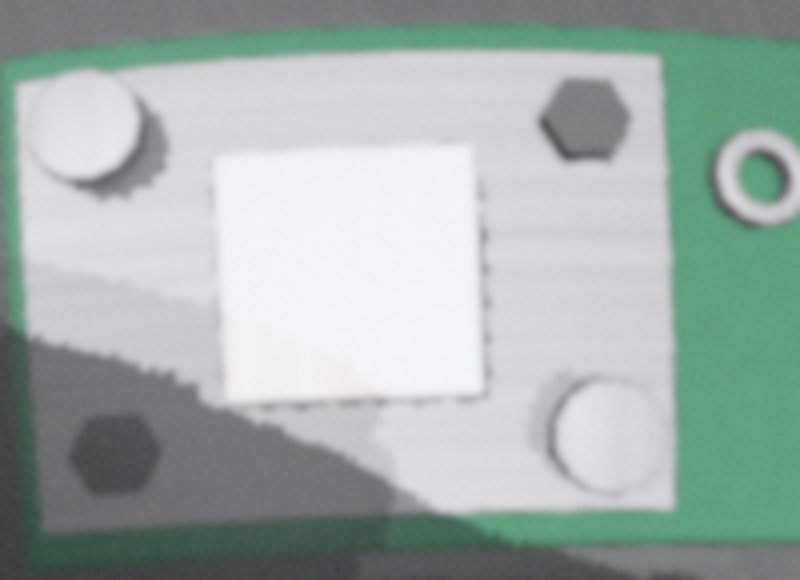

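```bash
python3 - <<'E'
import numpy as np,pickle
from h import *
m4=pickle.load(open('w4.pkl','rb'));m5=pickle.load(open('w5.pkl','rb'))
c=lambda p,o:(np.array(p,float)+.5)/4-.5+o
A=dict(pl=(110,168),pr=(604,456),hr=(594,134),hl=(158,449),p1=(232,202),p2=(480,190),p3=(486,426),p4=(252,432),collar=(766,174),k1=(45,88),k2=(674,55),k3=(672,486),k4=(97,503))
B=dict(pl=(86,125),pr=(607,434),hr=(585,118),hl=(115,454),p1=(215,155),p2=(472,147),p3=(485,392),p4=(224,402),collar=(760,177),k1=(15,85),k2=(660,55),k3=(674,508),k4=(40,530))
R={}
for k in A:
    a=c(A[k],[215,112]);b=c(B[k],[240,0])
    x,r=tri([(m4['eye'],ray(m4,a,1)[1][0]),(m5['eye'],ray(m5,b,1)[1][0])]); R[k]=x; print(k,x.round(4),np.round(r,4))
P=np.mean([R[f'p{i}'] for i in range(1,5)],0); print('plug',P); K=np.mean([R[f'k{i}'] for i in range(1,5)],0);print('plate',K)
d=R['pr']-R['pl']; print('mid',(R['pr']+R['pl'])/2,np.linalg.norm(d[:2]),'yaw',np.degrees(np.arctan2(d[1],d[0])-np.arctan2(-.037*2,.11)))
d=R['k2']+R['k3']-R['k1']-R['k4'];print('yaw',np.degrees(np.arctan2(d[1],d[0])))
E
```

```text
pl [ 0.4833 -0.1673  0.0646] [0. 0.]
pr [ 0.5739 -0.2636  0.066 ] [0.0003 0.0003]
hr [ 0.5905 -0.1916  0.0508] [0. 0.]
hl [ 0.4666 -0.2399  0.0502] [0.0001 0.0001]
p1 [ 0.508  -0.1828  0.0645] [0.0001 0.0001]
p2 [ 0.5617 -0.1952  0.063 ] [0.0002 0.0002]
p3 [ 0.5495 -0.2483  0.0677] [0.0002 0.0002]
p4 [ 0.4956 -0.2361  0.0659] [0.0001 0.0001]
collar [ 0.6296 -0.2122  0.0462] [0.0003 0.0003]
k1 [ 0.467  -0.1456  0.0433] [0.0001 0.0001]
k2 [ 0.6137 -0.1788  0.0466] [0. 0.]
k3 [ 0.5898 -0.286   0.0458] [0.0003 0.0003]
k4 [ 0.4433 -0.2518  0.0458] [0. 0.]
plug [ 0.52870496 -0.21559757  0.06527158]
plate [ 0.52842368 -0.21552968  0.0453642 ]
mid [ 0.52861208 -0.21547783  0.06528897] 0.1322157136325755 yaw -12.846514944748792
yaw -12.941829035043714
```

Measured by triangulation, with ray misses of 0.3 mm or less:

| Item | x (m) | y (m) | z top (m) |
|---|---|---|---|
| pin_left | 0.4833 | -0.1673 | 0.065 |
| pin_right | 0.5739 | -0.2636 | 0.066 |
| plug | 0.5287 | -0.2156 | 0.065 |

The plate centre and the midpoint of the pins agree with the plug to within 0.3 mm. I'll press pin_right first, with the fingers shut.

Request:
apply_moves --fingers '[0,0,0,0,0]' --pt "0.04 0.03 0.01" --pt "0.077 0.057 0.04" --pt "0.077 0.057 0.07" --pt "0.077 0.057 0.08" --pt "0.077 0.057 0.08" --turn '[0,0,0,0,0]' --grip_force 60

```text
time_s: 4.78
eef_pos: [0.5734, -0.2631, 0.1002]
orientation: [-180.0, 0.1, 74.8]
wrist_force: [-0.8, -0.6, 0.4]
width: 0.0
```

Request:
apply_moves --fingers '[0,0,0,0,0]' --pt "0 0 0.006" --pt "0 0 0.012" --pt "0 0 0.016" --pt "0 0 0.02" --pt "0 0 0.02" --turn '[0,0,0,0,0]'

```text
time_s: 5.4
eef_pos: [0.5732, -0.2631, 0.0799]
orientation: [-180.0, 0.1, 74.8]
wrist_force: [-0.2, -0.3, 0.5]
width: -0.0002
```

Request:
apply_moves --fingers '[0,0,0,0,0]' --pt "0 0 0.002" --pt "0 0 0.004" --pt "0 0 0.006" --pt "0 0 0.007" --pt "0 0 0.007" --turn '[0,0,0,0,0]'

```text
time_s: 6.02
eef_pos: [0.5731, -0.2631, 0.0729]
orientation: [-179.9, 0.1, 74.8]
wrist_force: [-0.3, -0.3, 0.2]
width: 0.0001
```

Request:
apply_moves --fingers '[0,0,0,0,0]' --pt "0 0 0.001" --pt "0 0 0.002" --pt "0 0 0.003" --pt "0 0 0.003" --pt "0 0 0.003" --turn '[0,0,0,0,0]'

```text
time_s: 6.65
eef_pos: [0.5731, -0.2631, 0.0699]
orientation: [-179.9, 0.1, 74.8]
wrist_force: [-0.4, -0.2, -0.5]
width: 0.0001
```

```bash
python3 shot.py w6; python3 - <<'E'
from plant import cams
import cv2
for n in("scene","top"): cv2.imwrite(f"pics/{n}6.png",cams.camera(n)[:,:,::-1])
a=cv2.imread('pics/scene6.png')[120:280,200:400]; cv2.imwrite('pics/s6c.png',cv2.resize(a,None,fx=3.6,fy=3.6,interpolation=cv2.INTER_CUBIC))
E
```

```text
6.65 [ 0.5731 -0.2631  0.0699] [-1.7994e+02  9.0000e-02  7.4800e+01] v 0.15 F [-0.4 -0.2 -0.5]
```

View pics/s6c.png

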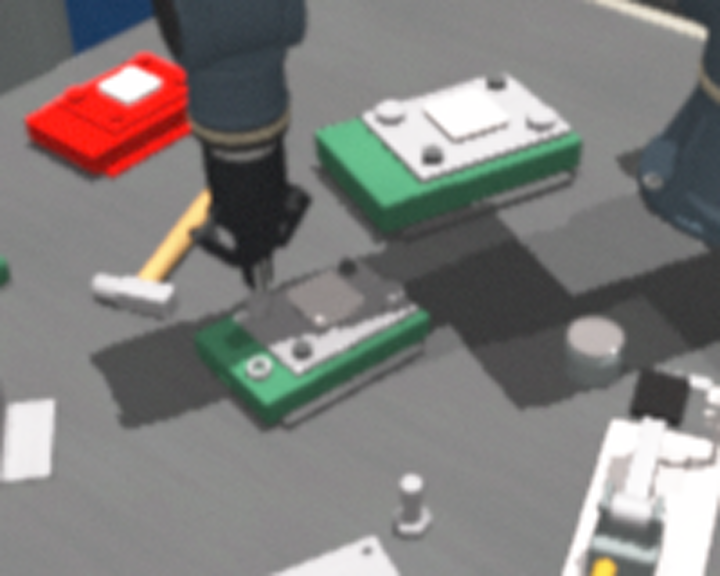

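View pics/w6.png

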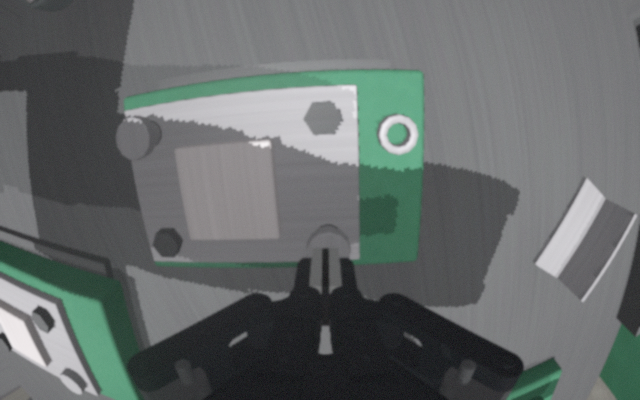

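Request:
apply_moves --fingers '[0,0,0,0,0]' --pt "0 0 0.001" --pt "0 0 0.002" --pt "0 0 0.003" --pt "0 0 0.004" --pt "0 0 0.004" --turn '[0,0,0,0,0]'

```text
time_s: 7.42
eef_pos: [0.573, -0.2631, 0.0658]
orientation: [-179.9, 0.1, 74.8]
wrist_force: [-0.3, -0.7, -0.7]
width: -0.0
```

```bash
python3 shot.py w7; python3 - <<'E'
from plant import cams
import cv2
cv2.imwrite("pics/scene7.png",cams.camera("scene")[:,:,::-1])
a=cv2.imread('pics/scene7.png')[180:240,250:325]; a=cv2.resize(a,None,fx=6,fy=6,interpolation=cv2.INTER_CUBIC)
b=cv2.imread('pics/w7.png')[200:275,285:370]; b=cv2.resize(b,(340*1,300),interpolation=cv2.INTER_CUBIC)
b=cv2.copyMakeBorder(b,0,60,0,0,cv2.BORDER_CONSTANT); cv2.imwrite('pics/c7.png',cv2.hconcat([a,b]))
E
```

```text
7.425 [ 0.573  -0.2631  0.0658] [-1.7993e+02  9.0000e-02  7.4810e+01] v 0.19 F [-0.3 -0.7 -0.7]
```

View pics/c7.png

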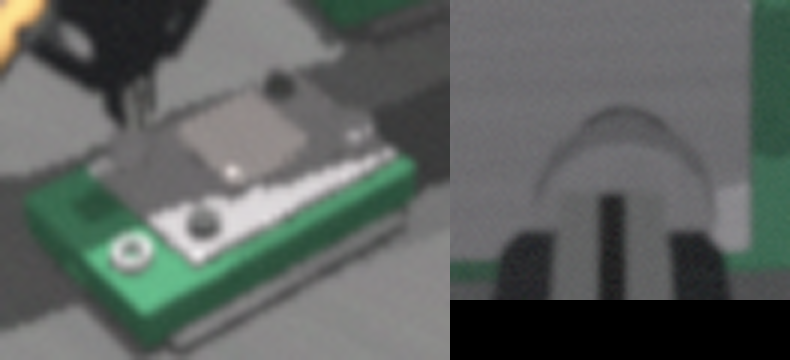

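```bash
python3 - <<'E'
import numpy as np,pickle
from h import *
tx=np.array([np.cos(np.radians(74.8)),np.sin(np.radians(74.8))])
p=np.array([.5739,-.2636]); e=p+.013*tx
for n,bot in(('w6',0),('w7',0)):
    m=pickle.load(open(n+'.pkl','rb'))
    for z in(.046,.056,.060,.066): 
        u=proj(m,[[*e,z]],1)[0]; print(n,z,u.round(1), ((u-[285,200])*4).round(0))
E
python3 - <<'E'
import cv2
b=cv2.imread('pics/w6.png')[200:275,285:370]; cv2.imwrite('pics/c6.png',cv2.resize(b,(340,300),interpolation=cv2.INTER_CUBIC))
E
```

```text
w6 0.046 [327.3 216.3] [169.  65.]
w6 0.056 [327.4 222.6] [170.  90.]
w6 0.06 [327.4 225.2] [170. 101.]
w6 0.066 [327.5 229.5] [170. 118.]
w7 0.046 [327.4 218.8] [170.  75.]
w7 0.056 [327.5 225.3] [170. 101.]
w7 0.06 [327.6 228.1] [170. 112.]
w7 0.066 [327.6 232.5] [171. 130.]
```

View pics/c6.png

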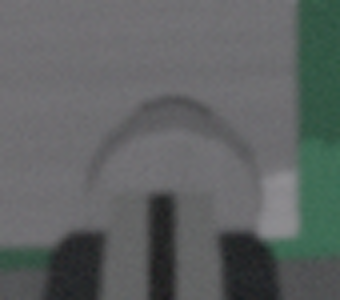

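```bash
python3 - <<'E'
import numpy as np,pickle
from h import *
tx=np.array([np.cos(np.radians(74.8)),np.sin(np.radians(74.8))])
m=pickle.load(open('w7.pkl','rb'))
t=np.array([.573,-.2631])
for off in (0,.011):
  for z in(.04,.05,.06,.066,.07,.075): print(off,z,proj(m,[[*(t+off*tx),z]],1)[0].round(1))
E
```

```text
0 0.04 [325.7 233.7]
0 0.05 [325.8 240.6]
0 0.06 [325.8 248.2]
0 0.066 [325.8 253.1]
0 0.07 [325.8 256.5]
0 0.075 [325.8 261. ]
0.011 0.04 [325.8 217.8]
0.011 0.05 [325.8 224. ]
0.011 0.06 [325.8 230.9]
0.011 0.066 [325.8 235.4]
0.011 0.07 [325.8 238.6]
0.011 0.075 [325.8 242.8]
```

Request:
apply_moves --fingers '[0,0,0,0,0]' --pt "0 0 0.001" --pt "0 0 0.002" --pt "0 0 0.003" --pt "0 0 0.003" --pt "0 0 0.003" --turn '[0,0,0,0,0]'

```text
time_s: 8.15
eef_pos: [0.5731, -0.2631, 0.0629]
orientation: [-179.9, 0.1, 74.8]
wrist_force: [0.2, -0.2, 1.2]
width: 0.0002
```

Request:
apply_moves --fingers '[0,0,0,0,0]' --pt "0 0 0.001" --pt "0 0 0.002" --pt "0 0 0.003" --pt "0 0 0.003" --pt "0 0 0.003" --turn '[0,0,0,0,0]'

```text
time_s: 8.78
eef_pos: [0.5731, -0.2631, 0.0599]
orientation: [-179.9, 0.1, 74.8]
wrist_force: [0.2, 0.0, 0.0]
width: -0.0002
```

```bash
python3 shot.py w8; python3 - <<'E'
import cv2
b=cv2.imread('pics/w8.png')[200:275,285:370]; cv2.imwrite('pics/c8.png',cv2.resize(b,(340,300),interpolation=cv2.INTER_CUBIC))
E
```

```text
8.775 [ 0.5731 -0.2631  0.0599] [-1.7995e+02  9.0000e-02  7.4810e+01] v 0.07 F [0.2 0.  0. ]
```

View pics/c8.png

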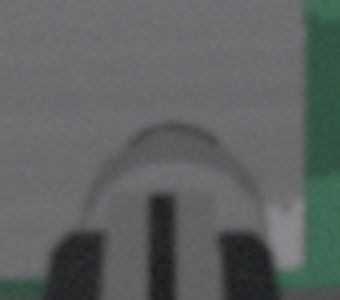

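Request:
apply_moves --fingers '[0,0,0,0,0]' --pt "0 0 0.001" --pt "0 0 0.002" --pt "0 0 0.003" --pt "0 0 0.004" --pt "0 0 0.004" --turn '[0,0,0,0,0]'

```text
time_s: 9.45
eef_pos: [0.5731, -0.2631, 0.056]
orientation: [-180.0, 0.1, 74.8]
wrist_force: [-0.6, 0.5, 3.6]
width: -0.0002
```

Request:
apply_moves --fingers '[0,0,0,0,0]' --pt "0 0 0.001" --pt "0 0 0.002" --pt "0 0 0.002" --pt "0 0 0.002" --pt "0 0 0.002" --turn '[0,0,0,0,0]'

```text
time_s: 10.07
eef_pos: [0.5732, -0.2631, 0.054]
orientation: [-180.0, 0.1, 74.8]
wrist_force: [-0.7, 0.1, 1.7]
width: 0.0002
```

```bash
python3 shot.py w9; python3 - <<'E'
from plant import cams
import cv2
cv2.imwrite("pics/scene9.png",cams.camera("scene")[:,:,::-1])
a=cv2.imread('pics/scene9.png')[160:240,235:335]; a=cv2.resize(a,(450,360),interpolation=cv2.INTER_CUBIC)
b=cv2.imread('pics/w9.png')[200:275,285:370]; b=cv2.resize(b,(340*1,300),interpolation=cv2.INTER_CUBIC)
b=cv2.copyMakeBorder(b,0,60,0,0,cv2.BORDER_CONSTANT); cv2.imwrite('pics/c9.png',cv2.hconcat([a,b]))
E
```

```text
10.075 [ 0.5732 -0.2631  0.054 ] [-1.7995e+02  9.0000e-02  7.4810e+01] v 0.05 F [-0.7  0.1  1.7]
```

View pics/c9.png

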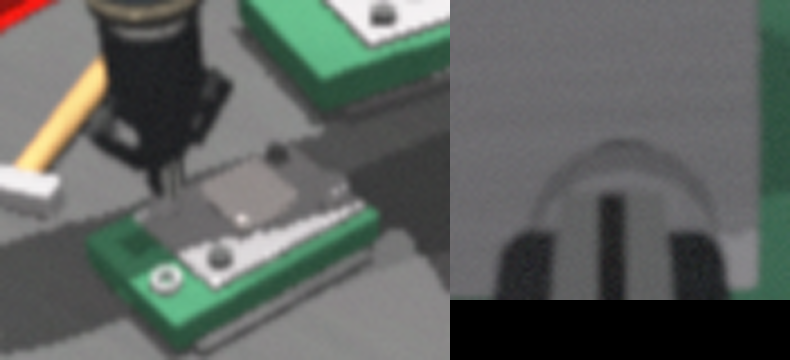

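Request:
apply_moves --fingers '[0,0,0,0,0]' --pt "0 0 0.001" --pt "0 0 0.002" --pt "0 0 0.003" --pt "0 0 0.004" --pt "0 0 0.004" --turn '[0,0,0,0,0]'

```text
time_s: 10.8
eef_pos: [0.5731, -0.2631, 0.0499]
orientation: [-179.9, 0.1, 74.8]
wrist_force: [-0.6, 0.6, 2.0]
width: -0.0001
```

```bash
python3 shot.py w10; python3 - <<'E'
import cv2
b=cv2.imread('pics/w10.png')[200:275,285:370]; cv2.imwrite('pics/c10.png',cv2.resize(b,(340,300),interpolation=cv2.INTER_CUBIC))
E
```

```text
10.8 [ 0.5731 -0.2631  0.0499] [-1.7995e+02  9.0000e-02  7.4800e+01] v 0.09 F [-0.6  0.6  2. ]
```

View pics/c10.png

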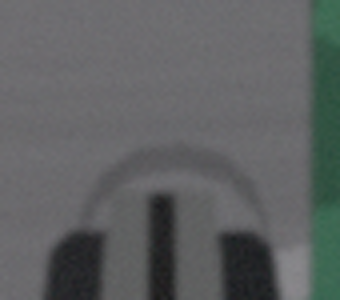

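The pin now moves down with the fingertips: its rim keeps its place relative to them. I'll continue to the hard stop.

Request:
apply_moves --fingers '[0,0,0,0,0]' --pt "0 0 0.001" --pt "0 0 0.002" --pt "0 0 0.003" --pt "0 0 0.003" --pt "0 0 0.003" --turn '[0,0,0,0,0]'

```text
time_s: 11.48
eef_pos: [0.5731, -0.2631, 0.0468]
orientation: [-179.9, 0.1, 74.8]
wrist_force: [-0.8, 0.3, 2.0]
width: -0.0002
```

Request:
apply_moves --fingers '[0,0,0,0,0]' --pt "0 0 0.001" --pt "0 0 0.001" --pt "0 0 0.002" --pt "0 0 0.002" --pt "0 0 0.002" --turn '[0,0,0,0,0]'

```text
time_s: 12.1
eef_pos: [0.5731, -0.2631, 0.0448]
orientation: [-179.9, 0.1, 74.8]
wrist_force: [-0.5, 0.7, 5.3]
width: -0.0002
```

Request:
apply_moves --fingers '[0,0,0,0,0]' --pt "0 0 0.001" --pt "0 0 0.001" --pt "0 0 0.001" --pt "0 0 0.001" --pt "0 0 0.001" --turn '[0,0,0,0,0]'

```text
time_s: 12.72
eef_pos: [0.5732, -0.2632, 0.0447]
orientation: [-180.0, 0.1, 74.8]
wrist_force: [-5.8, 3.6, 16.3]
width: 0.0002
```

```bash
python3 shot.py w11; python3 - <<'E'
import cv2
b=cv2.imread('pics/w11.png')[200:275,285:370]; cv2.imwrite('pics/c11.png',cv2.resize(b,(340,300),interpolation=cv2.INTER_CUBIC))
E
```

```text
12.725 [ 0.5732 -0.2632  0.0447] [-1.7999e+02  1.0000e-01  7.4800e+01] v 0.07 F [-5.8  3.6 16.3]
```

View pics/c11.png

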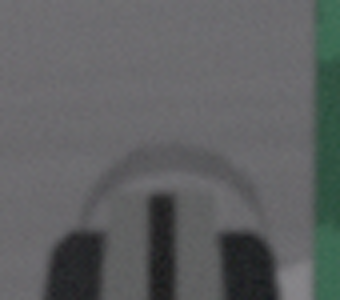

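pin_right is hard against its stop: TCP z stays at 0.0447 while the force rises to 16 N, after about 11 mm of travel with contact. Next is the plug.

Request:
apply_moves --fingers '[0,0,0,0,0]' --pt "0 0 -0.03" --pt "0.017 -0.028 -0.03" --pt "0.034 -0.055 -0.028" --pt "0.034 -0.055 -0.018" --pt "0.034 -0.055 -0.014" --turn '[0,0,0,0,0]'

```text
time_s: 13.4
eef_pos: [0.5292, -0.2161, 0.058]
orientation: [-180.0, 0.1, 74.8]
wrist_force: [-0.4, 0.1, -0.1]
width: 0.0003
```

```bash
python3 shot.py w12
```

```text
13.4 [ 0.5292 -0.2161  0.058 ] [-1.7997e+02  1.0000e-01  7.4810e+01] v 3.7 F [-0.4  0.1 -0.1]
```

View pics/w12.png

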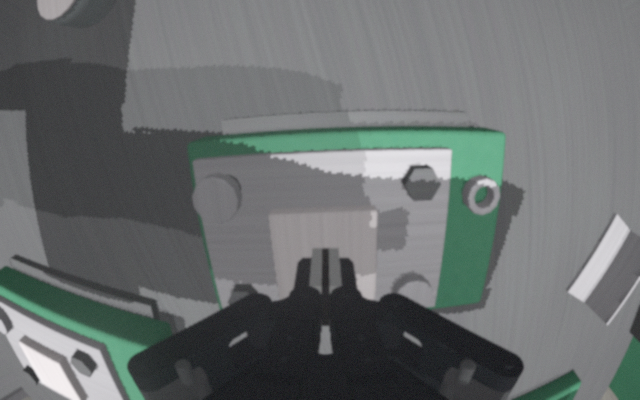

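Request:
apply_moves --fingers '[0,0,0,0,0]' --pt "0 0 0.003" --pt "0 0 0.006" --pt "0 0 0.009" --pt "0 0 0.012" --pt "0 0 0.013" --turn '[0,0,0,0,0]'

```text
time_s: 14.08
eef_pos: [0.5297, -0.2167, 0.0447]
orientation: [-180.0, 0.1, 74.8]
wrist_force: [-4.0, 2.1, 17.1]
width: 0.0001
```

Request:
apply_moves --fingers '[0,0,0,0,0]' --pt "0 0 0.001" --pt "0 0 0.0015" --pt "0 0 0.0015" --pt "0 0 0.0015" --pt "0 0 0.0015" --turn '[0,0,0,0,0]'

```text
time_s: 14.7
eef_pos: [0.5298, -0.2167, 0.0445]
orientation: [180.0, 0.1, 74.8]
wrist_force: [-11.3, 7.4, 29.8]
width: -0.0002
```

The plug stopped at the same height, with 30 N at TCP z 0.0445. Now pin_left.

Request:
apply_moves --fingers '[0,0,0,0,0]' --pt "0 0 -0.03" --pt "0.018 -0.029 -0.03" --pt "0.0355 -0.058 -0.028" --pt "0.0355 -0.058 -0.018" --pt "0.0355 -0.058 -0.014" --turn '[0,0,0,0,0]'

```text
time_s: 15.32
eef_pos: [0.4836, -0.1676, 0.058]
orientation: [180.0, 0.1, 74.8]
wrist_force: [-0.3, -0.3, -0.2]
width: 0.0004
```

```bash
python3 shot.py w13
```

```text
15.325 [ 0.4836 -0.1676  0.058 ] [1.7999e+02 8.0000e-02 7.4760e+01] v 3.99 F [-0.3 -0.3 -0.2]
```

View pics/w13.png

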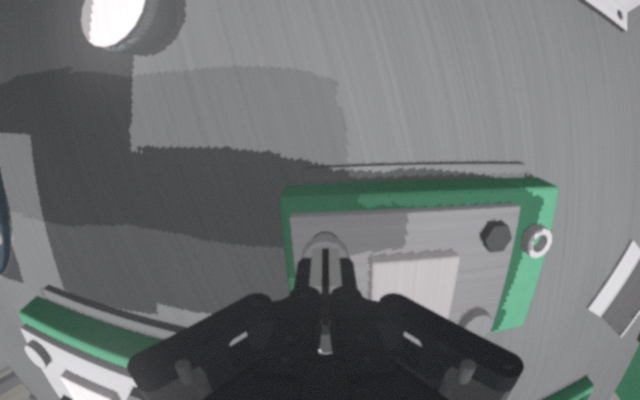

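Request:
apply_moves --fingers '[0,0,0,0,0]' --pt "0 0 0.003" --pt "0 0 0.006" --pt "0 0 0.009" --pt "0 0 0.012" --pt "0 0 0.013" --turn '[0,0,0,0,0]'

```text
time_s: 16.0
eef_pos: [0.484, -0.168, 0.0447]
orientation: [-180.0, 0.1, 74.7]
wrist_force: [-4.9, 3.7, 18.0]
width: 0.0001
```

Request:
apply_moves --fingers '[0,0,0,0,0]' --pt "0 0 0.001" --pt "0 0 0.0015" --pt "0 0 0.0015" --pt "0 0 0.0015" --pt "0 0 0.0015" --turn '[0,0,0,0,0]'

```text
time_s: 16.62
eef_pos: [0.4842, -0.1681, 0.0445]
orientation: [180.0, 0.0, 74.7]
wrist_force: [-13.1, 6.6, 33.0]
width: 0.0001
```

All three have reached the same stop height. Next I'll check with two views that they are home.

Request:
apply_moves --fingers '[0,0,0,0,0]' --pt "0 0 -0.05" --pt "-0.01 0.02 -0.09" --pt "-0.05 0.05 -0.13" --pt "-0.07 0.06 -0.135" --pt "-0.07 0.06 -0.135" --turn '[0,0,0,0,0]'

```text
time_s: 17.25
eef_pos: [0.5242, -0.2532, 0.1797]
orientation: [179.9, 0.1, 74.6]
wrist_force: [0.0, 0.9, 0.0]
width: -0.0002
```

Request:
apply_moves --fingers '[0,0,0,0,0]' --pt "-0.04 0 0" --pt "-0.07 0 0" --pt "-0.075 0 0" --pt "-0.075 0 0" --pt "-0.075 0 0" --turn '[0,0,0,0,0]'

```text
time_s: 17.88
eef_pos: [0.5045, -0.3245, 0.1797]
orientation: [179.9, 0.1, 74.7]
wrist_force: [-0.1, -0.4, 0.2]
width: 0.0001
```

```bash
python3 shot.py w14
```

```text
17.875 [ 0.5045 -0.3245  0.1797] [1.7993e+02 6.0000e-02 7.4660e+01] v 0.2 F [-0.1 -0.4  0.2]
```

Request:
apply_moves --fingers '[0,0,0,0,0]' --pt "0.05 0 0" --pt "0.1 0 0" --pt "0.11 0 0" --pt "0.11 0 0" --pt "0.11 0 0" --turn '[0,0,0,0,0]'

```text
time_s: 18.55
eef_pos: [0.5335, -0.2192, 0.1796]
orientation: [179.9, 0.1, 74.6]
wrist_force: [-0.1, 0.3, 0.2]
width: 0.0
```

```bash
python3 shot.py w15; python3 - <<'E'
import cv2
a=cv2.imread('pics/w14.png');b=cv2.imread('pics/w15.png')
cv2.imwrite('pics/w14d.png',a); cv2.imwrite('pics/w15d.png',b)
E
```

```text
18.55 [ 0.5335 -0.2192  0.1796] [1.7992e+02 7.0000e-02 7.4630e+01] v 0.53 F [-0.1  0.3  0.2]
```

View pics/w14d.png

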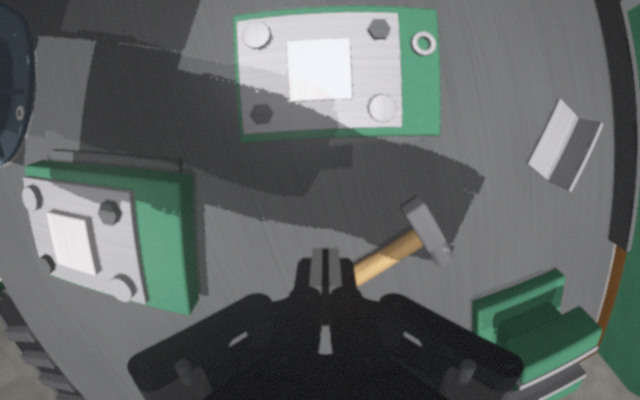

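View pics/w15d.png

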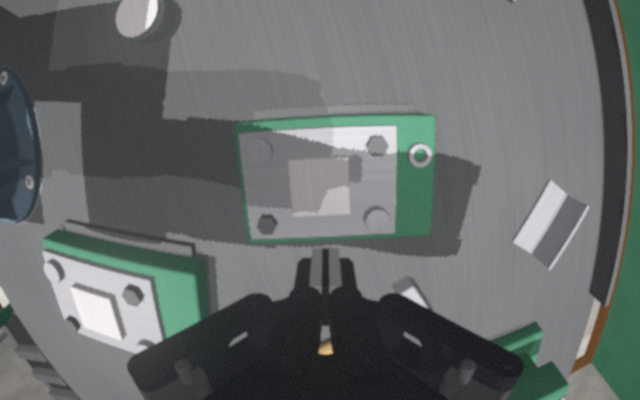

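```bash
python3 - <<'E'
import cv2
a=cv2.imread('pics/w14.png');b=cv2.imread('pics/w15.png')
cl=lambda x:cv2.resize(x,None,fx=4,fy=4,interpolation=cv2.INTER_CUBIC)
cv2.imwrite('pics/w14e.png',cl(a[0:145,230:430])); cv2.imwrite('pics/w15e.png',cl(cv2.convertScaleAbs(b[105:250,230:430],alpha=1.3)))
E
```

```text
(no output)
```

View pics/w14e.png

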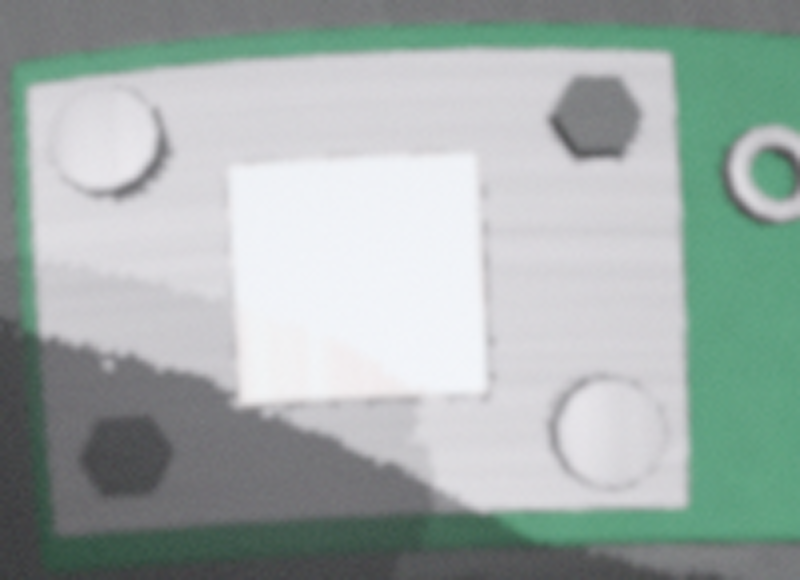

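View pics/w15e.png

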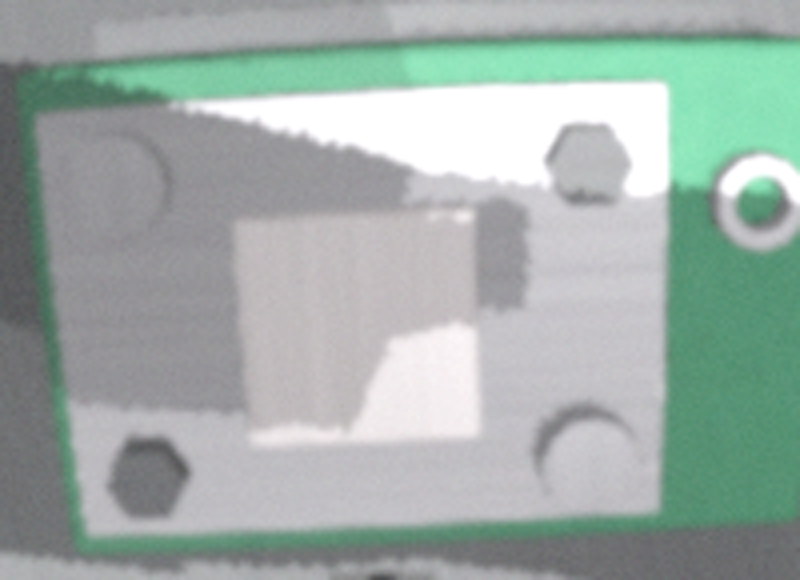

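```bash
python3 - <<'E'
import numpy as np,pickle
from h import *
m4=pickle.load(open('w14.pkl','rb'));m5=pickle.load(open('w15.pkl','rb'))
c=lambda p,o:(np.array(p,float)+.5)/4-.5+o
A=dict(pl=(107,139),pr=(610,432),p1=(230,166),p2=(476,154),p3=(488,391),p4=(240,403),hex=(595,116))
B=dict(pl=(116,188),pr=(587,460),p1=(235,221),p2=(475,210),p3=(480,436),p4=(250,445),hex=(588,162))
for k in A:
    x,r=tri([(m4['eye'],ray(m4,c(A[k],[230,0]),1)[1][0]),(m5['eye'],ray(m5,c(B[k],[230,105]),1)[1][0])]); print(k,x.round(4),np.round(r,4))
# target pad approach
s=np.array([.5335,-.2192]); print(np.array([.484,.1365])-s)
E
```

```text
pl [ 0.4835 -0.1678  0.0536] [0. 0.]
pr [ 0.5741 -0.2639  0.0514] [0.0004 0.0004]
p1 [ 0.5082 -0.183   0.0539] [0.0001 0.0001]
p2 [ 0.5616 -0.1952  0.0539] [0.0003 0.0003]
p3 [ 0.5495 -0.2483  0.0567] [0.0001 0.0001]
p4 [ 0.4957 -0.2361  0.0561] [0.0002 0.0002]
hex [ 0.5904 -0.1917  0.0506] [0. 0.]
[-0.0495  0.3557]
```

The check confirms it: all three heads now triangulate to about 51–57 mm, against 65–66 mm before, and the shadow gaps under them are gone. The fingertip contact plane lies about 11 mm above the TCP. So the lever pad should be touched at TCP z of about 0.101 and be level at about 0.078. Moving to the pedestal.

Request:
apply_moves --fingers '[0,0,0,0,0]' --pt "0.055 -0.024 0" --pt "0.11 -0.047 0" --pt "0.165 -0.071 0" --pt "0.22 -0.095 0" --pt "0.275 -0.119 0" --turn '[-6,-12,-18,-24,-30]'

```text
time_s: 19.23
eef_pos: [0.4915, 0.0782, 0.1793]
orientation: [179.9, 0.1, 104.7]
wrist_force: [1.5, 0.7, 0.6]
width: -0.0002
```

Request:
apply_moves --fingers '[0,0,0,0,0]' --pt "0.04 0.005 0" --pt "0.058 0.0075 0.015" --pt "0.058 0.0075 0.035" --pt "0.058 0.0075 0.044" --pt "0.058 0.0075 0.044" --turn '[-3.4,-3.4,-3.4,-3.4,-3.4]'

```text
time_s: 19.85
eef_pos: [0.4838, 0.1352, 0.1345]
orientation: [-180.0, 0.1, 108.0]
wrist_force: [0.2, 0.4, 0.9]
width: -0.0003
```

```bash
python3 shot.py w16;python3 - <<'E'
from plant import cams
import cv2
cv2.imwrite("pics/scene16.png",cams.camera("scene")[:,:,::-1])
a=cv2.imread('pics/scene16.png')[170:300,310:450]; cv2.imwrite('pics/s16c.png',cv2.resize(a,None,fx=4,fy=4,interpolation=cv2.INTER_CUBIC))
E
```

```text
19.85 [0.4838 0.1352 0.1345] [-1.7997e+02  1.1000e-01  1.0800e+02] v 1.46 F [0.2 0.4 0.9]
```

View pics/w16.png

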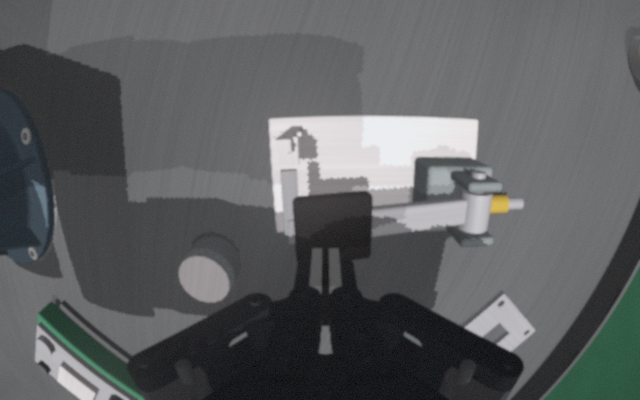

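View pics/s16c.png

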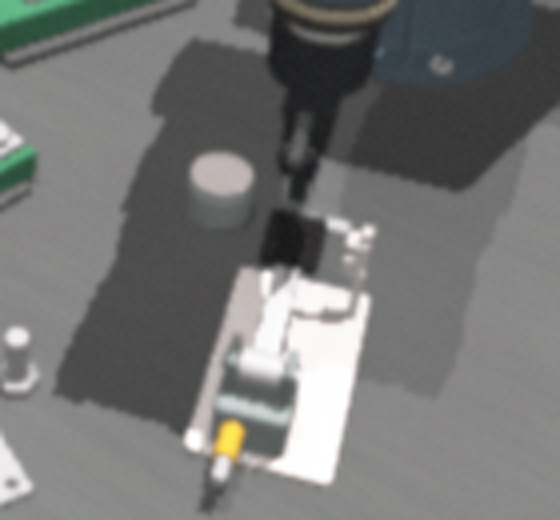

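The fingers are above the pad, which spans (294..371, 192..260) in the wrist view. I'll lower onto it in steps.

Request:
apply_moves --fingers '[0,0,0,0,0]' --pt "0 0.0 0.01" --pt "0 0 0.02" --pt "0 0 0.028" --pt "0 0 0.032" --pt "0 0 0.034" --turn '[0,0,0,0,0]'

```text
time_s: 20.58
eef_pos: [0.4844, 0.1355, 0.1014]
orientation: [179.9, 0.1, 108.0]
wrist_force: [-1.2, -0.6, 4.7]
width: 0.0001
```

Request:
apply_moves --fingers '[0,0,0,0,0]' --pt "0 0.0 0.003" --pt "0 0 0.006" --pt "0 0 0.009" --pt "0 0 0.011" --pt "0 0 0.011" --turn '[0,0,0,0,0]'

```text
time_s: 21.2
eef_pos: [0.4843, 0.1355, 0.0905]
orientation: [179.9, 0.1, 108.0]
wrist_force: [-3.7, -1.1, 5.9]
width: -0.0001
```

Request:
apply_moves --fingers '[0,0,0,0,0]' --pt "0 0.0 0.003" --pt "0 0 0.006" --pt "0 0 0.009" --pt "0 0 0.011" --pt "0 0 0.011" --turn '[0,0,0,0,0]'

```text
time_s: 21.82
eef_pos: [0.4839, 0.1353, 0.0795]
orientation: [180.0, 0.1, 108.0]
wrist_force: [-5.6, -2.5, 8.7]
width: 0.0
```

```bash
python3 shot.py w17;python3 - <<'E'
from plant import cams
import cv2
cv2.imwrite("pics/scene17.png",cams.camera("scene")[:,:,::-1])
a=cv2.imread('pics/scene17.png')[200:290,350:440]; cv2.imwrite('pics/s17c.png',cv2.resize(a,None,fx=6,fy=6,interpolation=cv2.INTER_CUBIC))
b=cv2.imread('pics/w17.png')[100:270,250:500]; cv2.imwrite('pics/w17c.png',cv2.resize(b,None,fx=3,fy=3,interpolation=cv2.INTER_CUBIC))
E
```

```text
21.825 [0.4839 0.1353 0.0795] [1.7998e+02 1.2000e-01 1.0804e+02] v 0.25 F [-5.6 -2.5  8.7]
```

View pics/s17c.png

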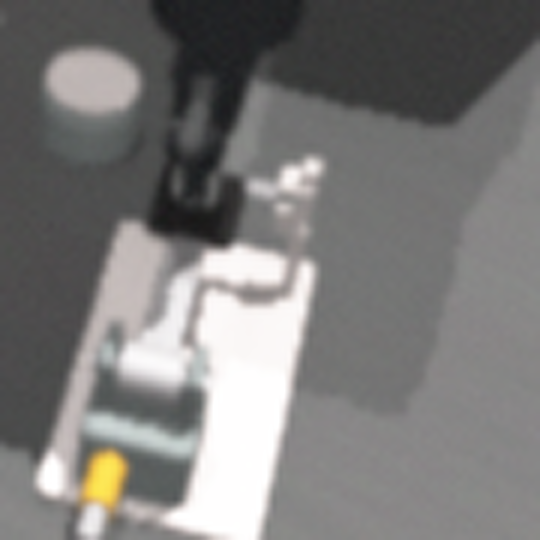

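View pics/w17c.png

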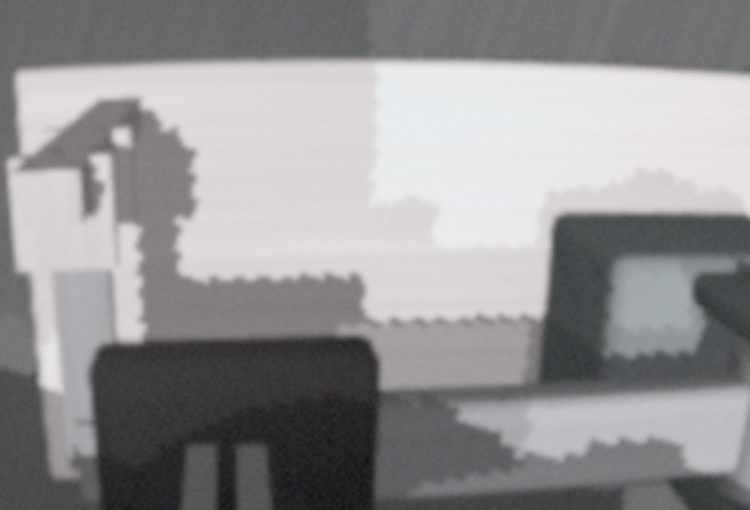

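Request:
apply_moves --fingers '[0,0,0,0,0]' --pt "0 0.0 0.001" --pt "0 0 0.0015" --pt "0 0 0.0015" --pt "0 0 0.0015" --pt "0 0 0.0015" --turn '[0,0,0,0,0]'

```text
time_s: 22.55
eef_pos: [0.4837, 0.1353, 0.0783]
orientation: [180.0, 0.1, 108.0]
wrist_force: [-4.5, -1.9, 8.5]
width: 0.0001
```

```bash
python3 shot.py w18;python3 - <<'E'
from plant import cams
import cv2
from h import *
im=cams.camera("scene")[:,:,::-1].copy(); cv2.imwrite("pics/scene18.png",im)
ms=cams.camera_model('scene')
cl=lambda a:cv2.resize(a,None,fx=10,fy=10,interpolation=cv2.INTER_CUBIC)
A=cl(im[215:255,375:410]); B=cl(cv2.imread('pics/scene0.png')[215:255,375:410])
for z,c in((.106,(255,0,0)),(.0925,(0,0,255)),(.078,(0,255,0)),(.0635,(0,0,255))):
    u=proj(ms,[[.4424,.1797,z]])[0]; print(z,u.round(1)); 
    for I in(A,B): cv2.circle(I,tuple(int(v) for v in ((u-[375,215])*10+5)),4,c,-1)
cv2.imwrite('pics/s18c.png',cv2.hconcat([A,B]))
E
```

```text
22.55 [0.4837 0.1353 0.0783] [1.7999e+02 1.2000e-01 1.0804e+02] v 0.07 F [-4.5 -1.9  8.5]
0.106 [401.8 226.4]
0.0925 [401.2 229.5]
0.078 [400.6 232.7]
0.0635 [399.9 235.9]
```

View pics/s18c.png

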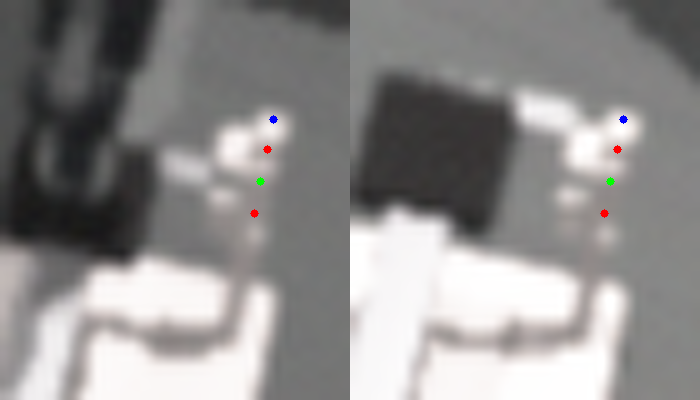

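The pointer ends at about (205,170) in the crop, between the ridges at (238,145) and (222,195). The vertical force is about 8.5 N and the tip height about 0.0895 m, which means level. Handing in while holding it there.

```bash
python3 - <<'E'
from plant import ctrl,order
s=ctrl.read_state();print(s['time_s'],s['eef_pos'],s['wrist_force']);print(order.finish_job())
E
```

```text
22.65 [0.48372364 0.1352829  0.07834407] [-5.09574943 -0.68564469  7.79701371]
the job is handed in; nothing more can be done
None
```

I pressed pin_right, the plug and pin_left home on the small green jig. I then pressed the dead-man lever to its middle position and handed the job in at 22.65 s, still holding it.

- **Pins and plug:** each ended on a hard stop at the same TCP height (0.0445–0.0447 m), at 16 to 33 N. Two wrist views afterwards put the head tops at about 51–57 mm, down from 65–66 mm. The scatter around the nominal 56 mm is from picking pixels by hand; pin_right read lowest, at 51 mm.
- **Lever:** the fingertips are at about 89.5 mm, so the lever is close to level, and the spring pushes back with about 8 N. The scene view shows the pointer between the two ridges. It was never pushed further down than this.
- **Disagreement with the text:** pressing with the fingers shut, contact came about 11 mm behind the TCP, where the text says the fingertips stand 19 mm ahead. I used the contact height I measured instead.
- **Loose parts:** I touched nothing on purpose except the pins, plug and lever pad. In the check views afterwards, the collar and the hammer looked to be where they had been.

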